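Send the sample vial into the reader and start the reading

TASK

Push the shuttle that carries the vial in by its upright front plate, well past the stop pin, then back off so that it springs back and the stop pin catches it at mid position. Then press the large round key on the flat console fully down and let it come up again. Only push with the fingertips: do not touch, lift or upset the vial, do not move the empty shuttle, and leave everything else on the bench where it stands.

Things in the scene. Friction and masses are not known exactly. Their poses are not given: they have to be found in the camera images.
- sample_unit: Vial reader bed (the one whose shuttle carries the vial), white, fixed: base 220 x 100 x 12 mm, from x=-95 to 125 mm of its origin on the bench. Its x axis is the push-in direction, z up. Guide rails 24 mm high along the shuttle; lamp and detector posts 62 mm high at x=10, y=+-44 mm; rear pin bridge at x=75 mm, 60 mm high, its steel pin head rising 17 mm above that.
- sample_shuttle (a joint): Aluminium shuttle of sample_unit, sliding along the unit's x (m). 0 = out (rest), 0.060 = pushed in to the hard end stop. A spring drives it out: 3 N at 0, 6.6 N at the stop; the pin adds about 2 N, damping 30 N per m/s. From 0.004 to 0.030 a ramp lifts the sprung stop pin; past about 0.031 the pin drops behind it, and on release the shuttle is caught at 0.030 (mid). Let go earlier, it springs back to 0.
- sample_shuttle_plate (a point): On the loaded shuttle: centre of the robot-side face of its upright aluminium push plate: 60 mm wide (unit's y), 8 mm thick, 16 to 71 mm above the bench, this point at 50 mm. The space in front is open; fingertips about 40 mm above the bench clear base and rails all the way in.
- sample_shuttle_well (a point): On the loaded shuttle: centre of the floor of the square well (26 mm wide, 18 mm deep, floor 22 mm above the bench) the vial stands in, 82 mm behind the plate's front face.
- sample_shuttle_pin (a joint): Stop pin of sample_unit (upright steel pin with a 14 mm head in the rear bridge): 0 = down, up to 0.014 when lifted (m). The ramp lifts it about 8 mm.
- vial_center (a point): Centre (half-way up) of the sample vial: amber glass, white cap, 24 mm across, 55 mm tall, 35 g, standing loose in the loaded shuttle's well, its top 77 mm above the bench.
- empty_unit: Vial reader bed (identical, but its shuttle is empty), white, fixed: base 220 x 100 x 12 mm, from x=-95 to 125 mm of its origin on the bench. Its x axis is the push-in direction, z up. Guide rails 24 mm high along the shuttle; lamp and detector posts 62 mm high at x=10, y=+-44 mm; rear pin bridge at x=75 mm, 60 mm high, its steel pin head rising 17 mm above that.
- empty_shuttle (a joint): Shuttle of empty_unit, built the same; to be left at 0.
- console: Flat white console, 150 x 110 x 30 mm (x, y, z), fixed; origin at the bench under its centre, z up. Dark display at its +x half, six small flat dummy keys, and the large round start key at x=-25, y=-22 mm.
- start_key (a joint): Start key: 0 = up, 0.006 = fully down (m); it springs up by itself; fully down takes 5 N.
- start_key_top (a point): Centre of the top of the round start key (grey, 32 mm across, in a black housing on the console); it is pressed straight down.
- spare_vial0: Spare vial like the sample vial, loose on the bench; origin under its centre.
- spare_vial1: Another spare vial, loose on the bench; origin under its centre.
- beaker: Small glass beaker, 42 mm across, 55 mm tall, loose; origin under its centre.
- cuvette_box: Small closed cuvette box, 51 x 31 x 30 mm, loose; origin under its centre.
- sample_jar: Small glass jar with white cap, 36 mm across, 45 mm tall, loose; origin under its centre.
- vial: The same sample vial's body; origin at the centre of its underside, z up.

How it is judged:
By the outcome, as a careful person would: the job done as asked, in the order asked, and still so for the second after the job is handed in, with the robot touching nothing.
It also fails if it takes over 45 s, if anything falls off the work surface, if the arm or the gripper's body presses on something with over 40 N, if the wrist force passes 120 N, or if a joint passes its speed limit or range.

ROBOT

A 6-joint arm with a two-finger parallel gripper is mounted at the origin on the work surface. World frame = base frame: x ahead of the robot, y to its left, z up, the work surface at z = 0. Lengths are in m, angles in rad, forces in N, time in s.
With the tool pointing down it reaches from about 0.35 to 0.775 m from the base axis. Payload 7.3 kg.
Tool frame: the origin (TCP) lies midway between the tips of the shut fingers; the grasp point (between the pads) lies grasp_offset behind it (grasp_offset is the distance from the TCP to the grasp point, in m); z points along the fingers, y is the line along which they close (so a half turn about z gives the same grasp; the last joint's range is limited). The gripper opens to 92 mm and grips with 3 to 60 N. Pads are 19 mm wide; open, the fingers measure 130 mm over their backs; the gripper's body (75 mm by 190 mm) begins 47 mm behind the grasp point.
Start: joints at [1.037, 0.342, 1.524, -0, 1.275, -0.146], TCP at [0.199, 0.486, 0.227] pointing down, gripper open.
Joint ranges: [-2.53, 2.53], [-0.77, 2.02], [0.04, 2.7], [-1, 4.14], [0.28, 2.66], [-3.11, 3.11]. Speed limits (rad/s): [2.57, 2.57, 3.14, 3.14, 3.14, 3.14].

INTERFACE

Orientations are given as [roll, pitch, yaw] about the fixed x, y, z axes, in that order (R = Rz(yaw) Ry(pitch) Rx(roll)).
In Python, from cell import * gives the robot as it stands.
- The arm moves only by the tool step_arm, never from a script. Its argument "plan" is a list of rows, each a list of 5 numbers: the closure, from -1 (fully open) to 1 (shut), then the shift along the tool's x, y, z in m, then the turn about the tool's z in rad. In form: [[hand, x, y, z, twist], ...]. A call has 1 to 20 rows; each row is the pose to reach, as a shift and turn from the pose commanded when the call began, along the tool's axes at that moment; what a row does not reach only later rows make up. A row lasts 1/8 s, in which the tool goes at most 62.5 mm and 10.7 degrees, less where a joint would pass 70% of its speed; a pose out of reach is approached as far as the arm can. A call with a gripper value outside its range is refused whole. The fingers move at their own pace and stop on an object; "grip_force" is the grip in N (left out, the last holds). Time passes only in rows, so rows that repeat a pose let the fingers close. It gives the time, the measured TCP pose, the force, the opening and the grip force at its end, in the units of the state.
- observe(): the state, without advancing time (a new reading comes with each control period).
- read_camera(name): name is "scene" or "top" or "wrist"; returns a dict with "img" (400x640x3 uint8, red, green, blue), "range_z" (400x640 float32, m along the optical axis (not along the pixel's ray), 0 where there is no reading), "fx", "fy", "cx", "cy" (pixels), "R" (3x3) and "t" (3): a world point X has camera coordinates R X + t; the wrist camera has in their place "T_tool_cam" (4x4, takes a point from camera to tool coordinates, whose origin is the TCP and whose axes are the flange's). Camera axes: x right, y down, z forward; pixel columns grow to the right and rows downward; lengths in m; the calibration is good to about 2 mm. A picture is of the moment at which its call begins: read the wrist's pose just before it.
- hand_in(): hands the job in; it is judged then, once.
The state is a dict: "time": time; "qpos": joint angles; "qvel": joint speeds; "joint_efforts": joint torques, N m; "tool_pos": TCP position; "tool_rot": TCP orientation; "contact_force": force on the tool from outside, world axes, zero at the start; "torque": the same for the moment, N m; "opening": finger opening in m; "grip_force": force on a finger pad.
Only numpy, scipy, OpenCV 4.12 (cv2) and the standard library are available. Lean on these libraries where they do the work, as an engineer would, in place of code of your own. Each camera call takes 0.05 s, during which the arm holds its last target. There are 200 camera calls.

## Working session

There is one attempt and no reset: what is moved stays moved. The work goes in short steps, Python scripts to look and compute and a tool call to move; the robot and the scene stay as the last step left them, time stands still between calls to the robot, and variables do not carry over. Pictures are saved under pics/ and viewed, at most 10 in all, crops included, and the job is handed in when it is done.

Besides the shell and the picture viewer there is one more tool, called after "Emit:" by a JSON object that holds its "op" and its "data", one argument or row to a line. step_arm: Moves the arm, as the interface text tells. Its arguments: {"type":"object","properties":{"plan":{"type":"array","items":{"type":"array","items":{"type":"number"}}},"grip_force":{"type":"number"}},"required":["plan"]}

```bash
mkdir -p pics; python3 - <<'E'
from cell import *
import cv2,numpy as np
s=observe();print(s)
for n in("scene","top"):
    c=read_camera(n);cv2.imwrite(f"pics/{n}0.png",c["img"][:,:,::-1]);np.savez(f"{n}0.npz",**c)
    print(n,c["fx"],c["cx"],c["cy"],np.round(c["R"],3).tolist(),c["t"],(c["range_z"]>0).mean())
E
```

```text
{'time': 0.0, 'qpos': array([ 1.03701176e+00,  3.42750568e-01,  1.52502847e+00, -7.04820451e-06,
        1.27539583e+00, -1.46004988e-01]), 'qvel': array([ 0.00154181,  0.00122149, -0.0009588 ,  0.00128495, -0.00039988,
       -0.00195028]), 'joint_efforts': array([-1.41966043e-04, -4.31243312e+01, -2.44220889e+01,  7.19633955e-02,
        5.57232206e-02, -7.24821189e-05]), 'tool_pos': array([0.19829205, 0.48566712, 0.22602652]), 'tool_rot': array([-3.14002630e+00, -2.23522867e-04,  2.75381495e+00]), 'contact_force': array([ 0.48947694,  0.70897125, -0.23658507]), 'torque': array([ 0.02312951, -0.07506292, -0.04795552]), 'grip_force': 0.0, 'opening': 0.09172571173401688}
scene 364.5224892441979 319.1446477648873 199.2395148415451 [[0.108, 0.994, 0.012], [0.525, -0.047, -0.85], [-0.844, 0.099, -0.527]] [-0.0680984  -0.21883637  1.25781462] 0.99586328125
top 361.33230175740596 322.3561510793509 191.44555438966051 [[-0.021, -0.999, -0.045], [-0.986, 0.028, -0.166], [0.167, 0.041, -0.985]] [0.0256063  0.57384916 0.76604773] 0.996171875
```

View pics/top0.png

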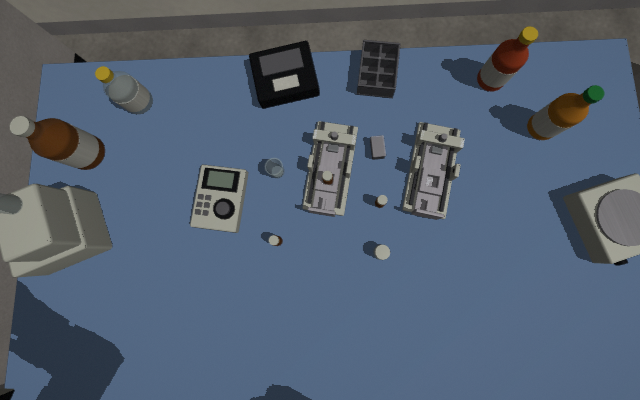

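View pics/scene0.png

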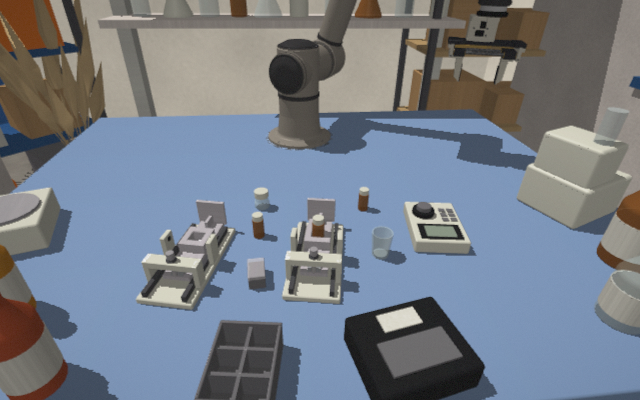

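The top view shows the loaded bed at about (330,168) with its vial cap at (327,177) and its plate at the bottom near (325,208). The empty bed is at (433,170). The console is at (219,198), with its round key at (224,209). The scene view agrees: plate at (321,210), key at (423,210).

```bash
cat > h.py <<'E'
import numpy as np,cv2
def cloud(c):
    v,u=np.mgrid[:400,:640];z=c["range_z"]
    P=np.stack([(u-c["cx"])/c["fx"]*z,(v-c["cy"])/c["fy"]*z,z],-1)
    return (P-c["t"])@c["R"]          # R^T (P-t)
E
python3 - <<'E'
from h import *
np.set_printoptions(precision=4,suppress=True)
for n in("top","scene"):
    c=np.load(n+"0.npz");W=cloud(c)
    def box(u0,u1,v0,v1): return W[v0:v1,u0:u1].reshape(-1,3)
    U,K=((298,362,118,222),(188,250,162,236)) if n=="top" else ((280,352,195,302),(400,470,198,255))
    p=box(*U); print(n,"bench z",np.median(W[300:330,300:400,2]) if n=="top" else np.median(W[150:170,200:260,2]))
    low=p[(p[:,2]>.006)]
    r=cv2.minAreaRect(low[:,:2].astype(np.float32)*1000);print("unit rect",r)
    x0=low[:,0].min()
    pl=low[(low[:,2]>.045)]
    # plate: tall points nearest the robot
    pl=pl[pl[:,0]<x0+.06];print("plate n",len(pl),pl.min(0),pl.max(0),pl.mean(0))
    if len(pl)>20: print(" fit",np.polyfit(pl[:,1],pl[:,0],1))
    k=box(*K);k=k[k[:,2]>.012];print("console rect",cv2.minAreaRect(k[:,:2].astype(np.float32)*1000))
    kk=k[k[:,2]>.036];print("key",len(kk),kk.mean(0),kk.min(0),kk.max(0))
E
```

```text
top bench z -0.0003953016276990349
unit rect ((598.076904296875, 0.6585540771484375), (101.71075439453125, 306.36065673828125), 79.69668579101562)
plate n 16 [ 0.4383 -0.022   0.851 ] [ 0.4383 -0.022   0.851 ] [ 0.4383 -0.022   0.851 ]
console rect ((547.5818481445312, 138.30319213867188), (356.5727233886719, 153.01402282714844), 78.93167114257812)
key 351 [0.5379 0.2267 0.0777] [ 0.4383 -0.022   0.0368] [0.5648 0.2609 0.851 ]
scene bench z -0.0009519474892310991
unit rect ((850.9598388671875, -47.40967559814453), (99.8409423828125, 660.8948364257812), 79.04732513427734)
plate n 324 [ 0.5237 -0.0141  0.045 ] [0.5422 0.0435 0.072 ] [0.5337 0.0141 0.0596]
 fit [0.1885 0.531 ]
console rect ((852.1160888671875, 142.97259521484375), (138.63116455078125, 772.43212890625), 67.8823471069336)
key 276 [0.5884 0.2183 0.0701] [ 0.5251 -0.0667  0.0361] [1.1838 0.2621 0.4783]
```

```bash
python3 - <<'E'
from h import *
a=cv2.imread("pics/top0.png")[110:240,180:370];b=cv2.imread("pics/scene0.png")[185:310,270:475]
a=cv2.resize(a,(570,390));a=a[:,:400*2];b=cv2.resize(b,None,fx=2.78,fy=2.78)
a=cv2.resize(cv2.imread("pics/top0.png")[110:240,180:370],(400,274));
cv2.imwrite("pics/crop1.png",cv2.resize(cv2.imread("pics/top0.png")[110:240,180:370],None,fx=4,fy=4,interpolation=2))
E
```

```text
(no output)
```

View pics/crop1.png

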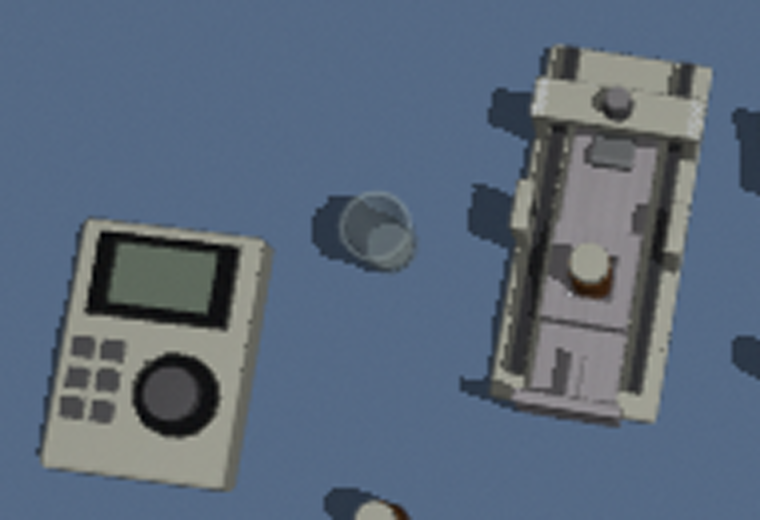

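The crop shows the plate as a light bar along the bed's lower edge, the vial standing in the well behind it, and the key centre at about crop (174,392). I'll drop the no-reading pixels and tighten the numbers.

```bash
python3 - <<'E'
from h import *
np.set_printoptions(precision=4,suppress=True)
for n in("top","scene"):
    c=np.load(n+"0.npz");W=cloud(c);W[c["range_z"]<=0]=9
    S=lambda x0,x1,y0,y1,z0,z1:W[(W[...,0]>x0)&(W[...,0]<x1)&(W[...,1]>y0)&(W[...,1]<y1)&(W[...,2]>z0)&(W[...,2]<z1)]
    p=S(.5,.77,-.08,.075,.007,.1);r=cv2.minAreaRect(p[:,:2].astype(np.float32)*1000);print(n,"unit",r)
    pl=S(.5,.56,-.04,.06,.04,.08);print(" plate",len(pl),pl.min(0),pl.max(0),pl.mean(0))
    t=S(.5,.56,-.04,.06,.066,.08);print(" top edge",len(t),t.mean(0),t.min(0),t.max(0))
    k=S(.43,.68,.13,.31,.012,.1);print(" console",cv2.minAreaRect(k[:,:2].astype(np.float32)*1000))
    kk=S(.45,.6,.18,.28,.034,.1);print(" key",len(kk),kk.mean(0),kk.min(0),kk.max(0))
    kt=kk[kk[:,2]>kk[:,2].max()-.004];print(" keytop",len(kt),(kt.min(0)+kt.max(0))/2,np.ptp(kt,axis=0))
    v=S(.56,.65,-.03,.05,.070,.085);print(" cap",len(v),v.mean(0),v.max(0))
    o=S(.35,.52,-.2,.32,.01,.1);print(" near objs",o[:,0].min() if len(o) else None)
    m=S(.3,.8,-.2,.3,.02,.1)
    for nm,b in(("vialA",(.4,.5,.1,.16)),("jar",(.4,.5,-.16,-.06)),("vialB",(.5,.6,-.14,-.07))):
        q=S(*b,.015,.1);print(" ",nm,len(q),q.mean(0) if len(q) else "")
E
```

```text
top unit ((636.3841552734375, -6.276054382324219), (100.03015899658203, 226.4918212890625), 79.19021606445312)
 plate 142 [ 0.5204 -0.0139  0.0401] [0.5582 0.0432 0.0738] [0.5293 0.014  0.0645]
 top edge 101 [0.5292 0.0143 0.0699] [ 0.5204 -0.0139  0.0665] [0.5373 0.0427 0.0738]
 console ((558.4022827148438, 220.168212890625), (179.38674926757812, 188.20179748535156), 89.7319107055664)
 key 356 [0.5433 0.2367 0.045 ] [0.5206 0.2148 0.0341] [0.6    0.2789 0.0554]
 keytop 67 [0.5434 0.2387 0.0534] [0.0252 0.0278 0.004 ]
 cap 80 [ 0.6049 -0.0004  0.0763] [0.6152 0.0103 0.0796]
 near objs 0.421458492741204
  vialA 112 [0.4678 0.119  0.0484]
  jar 200 [ 0.4374 -0.1154  0.0425]
  vialB 109 [ 0.5497 -0.1194  0.0488]
scene unit ((638.724609375, -6.337226867675781), (99.8409423828125, 228.5489044189453), 79.04732513427734)
 plate 379 [ 0.5237 -0.0141  0.04  ] [0.5422 0.0435 0.072 ] [0.5338 0.014  0.0571]
 top edge 95 [0.5327 0.0145 0.0694] [ 0.5237 -0.0139  0.066 ] [0.5402 0.0429 0.072 ]
 console ((560.17138671875, 219.91851806640625), (189.7376251220703, 179.53208923339844), 0.0540161058306694)
 key 276 [0.5525 0.2358 0.0444] [0.5251 0.215  0.0343] [0.5695 0.2621 0.0529]
 keytop 92 [0.5462 0.239  0.051 ] [0.0296 0.0297 0.0038]
 cap 86 [ 0.6103 -0.001   0.0753] [0.6189 0.0094 0.078 ]
 near objs 0.4259547720305301
  vialA 179 [0.4767 0.12   0.0382]
  jar 222 [ 0.4471 -0.1163  0.0345]
  vialB 229 [ 0.56   -0.1204  0.0391]
```

Emit:
{"op": "step_arm", "data": {
  "plan": [
    [1,-0.05,-0.038,0,-0.03],
    [1,-0.1,-0.075,0.01,-0.06],
    [1,-0.15,-0.113,0.02,-0.09],
    [1,-0.2,-0.15,0.03,-0.12],
    [1,-0.25,-0.188,0.04,-0.15],
    [1,-0.3,-0.226,0.05,-0.18],
    [1,-0.35,-0.264,0.06,-0.197],
    [1,-0.39,-0.295,0.07,-0.197],
    [1,-0.427,-0.323,0.08,-0.197],
    [1,-0.427,-0.323,0.08,-0.197],
    [1,-0.427,-0.323,0.08,-0.197],
    [1,-0.427,-0.323,0.08,-0.197]
  ],
  "grip_force": 10
}}

```text
time: 1.6
tool_pos: [0.4711, 0.0266, 0.1469]
tool_rot: [3.141, -0.0, 2.952]
contact_force: [0.4, 1.2, 0.1]
opening: 0.0003
grip_force: 0.0
```

```bash
python3 - <<'E'
from h import *
from cell import *
s=observe();print(s["tool_pos"],s["tool_rot"],s["contact_force"],s["opening"],globals().get("grasp_offset"))
c=read_camera("wrist");cv2.imwrite("pics/w1.png",c["img"][:,:,::-1])
np.set_printoptions(precision=4,suppress=True)
from scipy.spatial.transform import Rotation as Ro
Rt=Ro.from_euler("xyz",s["tool_rot"]).as_matrix()
v,u=np.mgrid[:400,:640];z=c["range_z"];P=np.stack([(u-c["cx"])/c["fx"]*z,(v-c["cy"])/c["fy"]*z,z],-1)
T=c["T_tool_cam"];W=(P@T[:3,:3].T+T[:3,3])@Rt.T+s["tool_pos"];W[z<=0]=9
m=(W[...,2]>.066)&(W[...,2]<.075)&(abs(W[...,1]-.015)<.04)&(abs(W[...,0]-.53)<.025)
q=W[m];print("plate top",len(q),q.mean(0) if len(q) else "",q.min(0) if len(q) else "",q.max(0) if len(q) else "")
if len(q)>9: 
    print(np.polyfit(q[:,1],q[:,0],1));print(cv2.minAreaRect(q[:,:2].astype(np.float32)*1000))
E
```

```text
[0.47114437 0.02664379 0.14694245] [ 3.14129403e+00 -4.27951286e-05  2.95226698e+00] [0.35888765 1.21742619 0.11259175] 0.00032597151799741155 0.0188
plate top 0
```

View pics/w1.png

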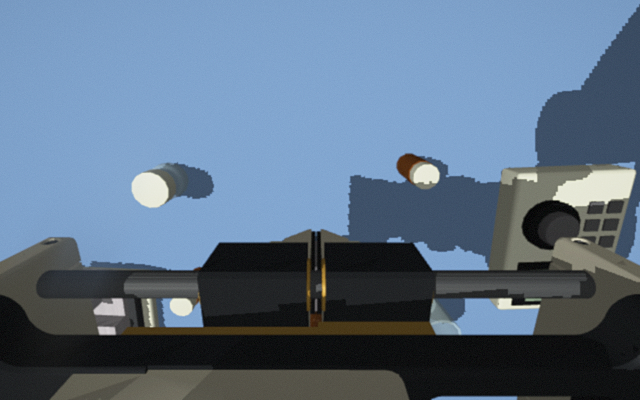

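The wrist view shows open bench under the fingers. The spare vial is well aside at (420,170) and so is the jar at (152,188). I'll descend and then approach the plate.

Emit:
{"op": "step_arm", "data": {
  "plan": [
    [1,0,0,0.04,0],
    [1,0,0,0.08,0],
    [1,0,0,0.105,0],
    [1,-0.01,0,0.105,0],
    [1,-0.02,0,0.105,0],
    [1,-0.03,0,0.105,0],
    [1,-0.03,0,0.105,0]
  ]
}}

```text
time: 2.52
tool_pos: [0.5027, 0.0196, 0.0426]
tool_rot: [3.141, 0.003, 2.951]
contact_force: [0.0, -0.0, -0.0]
opening: 0.0007
grip_force: 0.0
```

Emit:
{"op": "step_arm", "data": {
  "plan": [
    [1,-0.004,0,0,0],
    [1,-0.008,0,0,0],
    [1,-0.012,0,0,0],
    [1,-0.016,0,0,0],
    [1,-0.019,0,0,0],
    [1,-0.022,0,0,0],
    [1,-0.022,0,0,0]
  ]
}}

```text
time: 3.4
tool_pos: [0.5221, 0.0158, 0.0416]
tool_rot: [-3.142, -0.002, 2.951]
contact_force: [-3.8, -0.2, 2.9]
opening: 0.0006
grip_force: 2.2
```

```bash
cat > m.py <<'E'
from h import *
from cell import *
np.set_printoptions(precision=4,suppress=True)
d=np.array([.982,-.189]);n=np.array([.189,.982])
def meas(c):
    W=cloud(c);W[c["range_z"]<=0]=9
    a=(W[...,:2]-[.526,.015])@d;l=(W[...,:2]-[.526,.015])@n;z=W[...,2]
    g=lambda m:(round(float(np.median(a[m])),4),round(float(np.median(l[m])),4),round(float(np.median(z[m])),4),int(m.sum())) if m.any() else None
    print("plate back",g((a>-.01)&(a<.06)&(abs(l)<.028)&(z>.05)&(z<.068)),
      "cap",g((a>.06)&(a<.16)&(abs(l)<.02)&(z>.072)&(z<.085)&(a<.135)),"pin",[round(float(z[(a>.13)&(a<.21)&(abs(l)<.012)].max()),4)])
if __name__=="__main__":
    meas(np.load("scene0.npz"));c=read_camera("scene");meas(c);s=observe();print(s["tool_pos"],s["contact_force"])
E
python3 m.py
```

```text
plate back (0.0082, 0.0001, 0.0589, 187) cap (0.0859, 0.0004, 0.0764, 75) pin [0.0788]
plate back (0.0146, 0.0004, 0.0592, 188) cap (0.0926, 0.0005, 0.0764, 76) pin [0.0796]
[0.5221 0.0158 0.0416] [-4.5731  1.1205  2.4007]
```

The shuttle has moved about 6.5 mm. I'll push 40 mm more, then check.

Emit:
{"op": "step_arm", "data": {
  "plan": [
    [1,-0.003,0,0,0],
    [1,-0.007,0,0,0],
    [1,-0.011,0,0,0],
    [1,-0.015,0,0,0],
    [1,-0.019,0,0,0],
    [1,-0.023,0,0,0],
    [1,-0.027,0,0,0],
    [1,-0.031,0,0,0],
    [1,-0.035,0,0,0],
    [1,-0.038,0,0,0],
    [1,-0.04,0,0,0],
    [1,-0.04,0,0,0],
    [1,-0.04,0,0,0]
  ]
}}

```text
time: 5.08
tool_pos: [0.5614, 0.0083, 0.0415]
tool_rot: [3.142, -0.002, 2.951]
contact_force: [-4.9, 1.4, 3.5]
opening: 0.0008
grip_force: 2.7
```

```bash
python3 m.py
```

```text
plate back (0.0082, 0.0001, 0.0589, 187) cap (0.0859, 0.0004, 0.0764, 75) pin [0.0788]
plate back (0.0548, -0.0003, 0.0591, 203) cap (0.1281, 0.0014, 0.0766, 57) pin [0.0784]
[0.5614 0.0083 0.0415] [-4.575   0.8497  2.1754]
```

The shuttle is at 46.6 mm, well past 31, and the pin is down. I'll back off gently.

Emit:
{"op": "step_arm", "data": {
  "plan": [
    [1,0.003,0,0,0],
    [1,0.006,0,0,0],
    [1,0.009,0,0,0],
    [1,0.012,0,0,0],
    [1,0.014,0,0,0],
    [1,0.016,0,0,0],
    [1,0.018,0,0,0],
    [1,0.02,0,0,0],
    [1,0.025,0,0,0],
    [1,0.035,0,0,0],
    [1,0.05,0,0,0],
    [1,0.07,0,0,0],
    [1,0.09,0,0,0],
    [1,0.09,0,0,0]
  ]
}}

```text
time: 6.88
tool_pos: [0.4722, 0.0255, 0.0418]
tool_rot: [3.142, -0.001, 2.951]
contact_force: [0.5, 0.4, 0.2]
opening: 0.0001
grip_force: 0.0
```

```bash
python3 m.py
```

```text
plate back (0.0082, 0.0001, 0.0589, 187) cap (0.0859, 0.0004, 0.0764, 75) pin [0.0788]
plate back (0.038, 0.0003, 0.0586, 196) cap (0.1149, -0.0001, 0.0765, 81) pin [0.078]
[0.4737 0.0252 0.042 ] [ 0.6959 -1.1194 -0.478 ]
```

The shuttle is caught at 29.8 mm with the vial upright in its well. Next is the key.

Emit:
{"op": "step_arm", "data": {
  "plan": [
    [1,0,0,-0.045,0],
    [1,0,0,-0.09,0],
    [1,-0.005,0.03,-0.11,0],
    [1,-0.01,0.08,-0.11,0],
    [1,-0.018,0.13,-0.11,0],
    [1,-0.025,0.18,-0.1,0],
    [1,-0.031,0.223,-0.085,0],
    [1,-0.031,0.223,-0.07,0],
    [1,-0.031,0.223,-0.05,0],
    [1,-0.031,0.223,-0.035,0],
    [1,-0.031,0.223,-0.035,0],
    [1,-0.031,0.223,-0.035,0]
  ]
}}

```text
time: 8.43
tool_pos: [0.5469, 0.238, 0.0774]
tool_rot: [3.141, 0.001, 2.95]
contact_force: [0.1, 0.5, -0.6]
opening: 0.0004
grip_force: 0.0
```

```bash
python3 - <<'E'
from m import *
s=observe();c=read_camera("wrist");c2=read_camera("scene")
print(s["tool_pos"],s["contact_force"])
cv2.imwrite("pics/k.png",np.hstack([cv2.resize(c["img"],(480,300)),cv2.resize(c2["img"][150:270,370:490],(300,300))])[:,:,::-1])
meas(c2)
E
```

```text
[0.5469 0.238  0.0774] [ 0.1166  0.5231 -0.5955]
plate back (0.0379, 0.0002, 0.0593, 201) cap (0.1155, 0.0003, 0.0766, 84) pin [0.0782]
```

View pics/k.png

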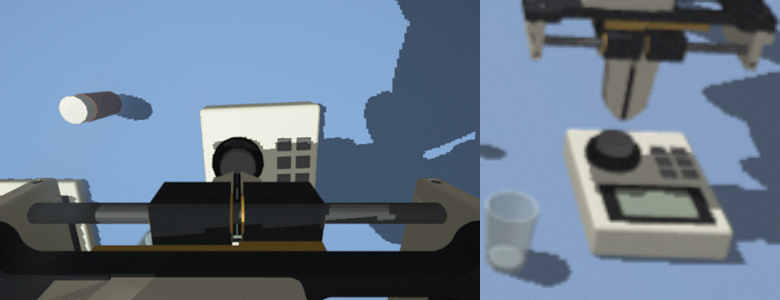

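The fingertips are 25 mm above the key and in line with it: key at (238,160) in the wrist half and (613,150) in the scene half. I'll press slowly.

Emit:
{"op": "step_arm", "data": {
  "plan": [
    [1,0,0,0.01,0],
    [1,0,0,0.02,0],
    [1,0,0,0.024,0],
    [1,0,0,0.026,0],
    [1,0,0,0.028,0],
    [1,0,0,0.029,0],
    [1,0,0,0.03,0],
    [1,0,0,0.03,0]
  ]
}}

```text
time: 9.52
tool_pos: [0.5462, 0.2382, 0.0469]
tool_rot: [-3.142, -0.0, 2.951]
contact_force: [-3.5, -0.7, 4.3]
opening: 0.0005
grip_force: 2.2
```

Emit:
{"op": "step_arm", "data": {
  "plan": [
    [1,0,0,0.001,0],
    [1,0,0,0.002,0],
    [1,0,0,0.002,0],
    [1,0,0,0.002,0]
  ]
}}

```text
time: 10.02
tool_pos: [0.5464, 0.2383, 0.0461]
tool_rot: [3.141, 0.001, 2.951]
contact_force: [-7.1, -1.1, 14.0]
opening: 0.0004
grip_force: 6.9
```

Emit:
{"op": "step_arm", "data": {
  "plan": [
    [1,0,0,0.001,0],
    [1,0,0,0.001,0],
    [1,0,0,0.001,0]
  ]
}}

```text
time: 10.4
tool_pos: [0.5464, 0.2383, 0.046]
tool_rot: [3.141, 0.001, 2.951]
contact_force: [-9.3, -3.6, 19.4]
opening: 0.0005
grip_force: 9.9
```

Emit:
{"op": "step_arm", "data": {
  "plan": [
    [1,0,0,-0.004,0],
    [1,0,0,-0.012,0],
    [1,0,0,-0.04,0],
    [1,0,0,-0.09,0],
    [1,0.02,0,-0.12,0],
    [1,0.06,0,-0.14,0],
    [1,0.08,0,-0.15,0],
    [1,0.08,0,-0.15,0],
    [1,0.08,0,-0.15,0]
  ]
}}

```text
time: 11.52
tool_pos: [0.4686, 0.2533, 0.1931]
tool_rot: [-3.141, 0.0, 2.951]
contact_force: [0.1, -0.5, -0.7]
opening: 0.0006
grip_force: 0.0
```

```bash
python3 - <<'E'
from m import *
c=read_camera("scene");meas(c);s=observe();print(s["tool_pos"],s["contact_force"],s["time"])
W=cloud(c);a=W[200:225,412:436];W0=cloud(np.load("scene0.npz"))[200:225,412:436]
print("key z now/before",np.percentile(a[...,2],[80,95]),np.percentile(W0[...,2],[80,95]))
cv2.imwrite("pics/end.png",c["img"][:,:,::-1])
E
```

```text
plate back (0.0381, 0.0003, 0.059, 190) cap (0.1157, 0.0001, 0.0765, 84) pin [0.0784]
[0.4686 0.2532 0.1928] [ 1.2316  0.0197 -0.2174] 11.575
key z now/before [0.0444 0.0516] [0.0446 0.0516]
```

View pics/end.png

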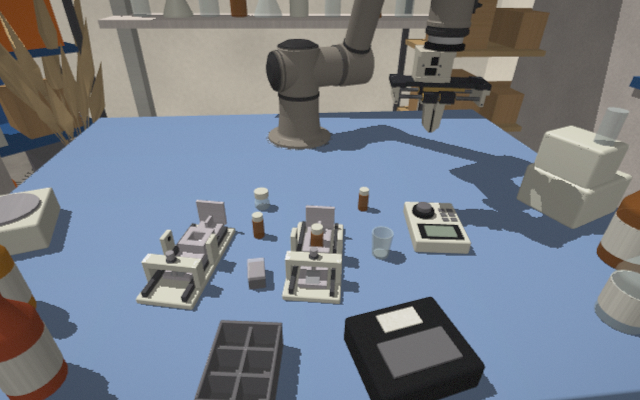

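The picture shows the shuttle at mid with the vial upright at (317,235), the key up at (423,210), everything else in place and the arm clear.

```bash
python3 -c "
from cell import *
print(hand_in())"
```

```text
the job is handed in; nothing more can be done
None
```

The job is done and handed in at about 11.6 s: the shuttle is caught at mid (about 30 mm by camera) with the vial upright, and the start key was pressed until it bottomed at 19 N and has come back up; the empty shuttle and the other items look unmoved in the final picture.

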